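Open the tight canister in its brace and hold the cap over it

TASK

Stand the closed square steel canister in the square pocket of the grey brace on the breakfast bar, fully down and with its cap still tight; it must stay there, because the cap is too tight to turn on a canister that stands free. Then unscrew the cap anticlockwise until the threads let go, lift it straight up and finish while still holding it level in the gripper, about two centimetres clear of the open mouth and centred over it, never taking it far away. Keep the canister upright and leave everything else on the bar where it is.

Things in the scene. Friction and masses are not known exactly. Their poses are not given: they have to be found in the camera images.
- canister_center (a point): stainless canister, loose, about 0.48 kg with its cap: square body 66 x 66 mm, 80 mm high, round neck and cap on top, 116 mm in all. The point is the centre of the square body, 40 mm above its underside and 40 mm below its flat shoulder; x and y are square to the body's sides, z up its axis. Any quarter turn fits the brace. Its closed cap can carry it.
- cap_center (a point): round ribbed stainless twist cap, 56 mm in diameter, 31 mm high, loose, 80 g. Point: its centre, 15.5 mm above its underside; z up. Closed: 60.5 mm above the canister's centre, underside 5 mm above the shoulder, x axis within 0.1 rad of the canister's. Turned anticlockwise (from above) its four lugs let go about 0.67 rad from closed, with a stop at 1.2 rad; a sprung seal makes it tight, about 0.1 to 0.3 N m
- canister_mouth (a point): centre of the canister's mouth at the top of its sprung seal ring, 63 mm above the canister's centre point; axes as the canister's. When the threads let go the seal lifts the cap about 2 mm, then the cap lifts straight off; 18 mm above its closed place its underside is level with this point
- brace_hole0 (a point): the brace: grey plastic block 110 x 110 x 30 mm, fixed to the bar, with a square pocket 72 x 72 mm and 25 mm deep with bevelled edges, open at the top. The point is the centre of the pocket's mouth, on the top face of the block; x and y are square to the pocket's sides. With the canister fully down in it, the canister's centre point is 15 mm above this point.
- marker_a: black marker, 133 mm long, 15 mm thick, lying near the middle of the bar; origin under its middle, x along it; leave it
- marker_b: second black marker of the same size, farther from the robot; leave it
- tape_stand: roll of clear tape on a metal spring arm with a heavy base 75 x 150 mm, 100 mm high, origin under its base; leave it
- pen_caddy: white pen caddy with tilted top, 84 x 104 mm, about 115 mm high, origin under its centre; leave it
- mug: white mug, 82 mm in diameter, 95 mm high, handle towards its +y, origin under its centre; leave it
- tumbler: round open steel tumbler, 72 mm in diameter, 100 mm high, origin under its centre; leave it
Not all that is in view belongs to the job. What is shaped like the part that bears cap_center but orange is not meant.

How it is judged (in metres and radians):
On the way, in this order (a step that is already met when the one before it is completed fails the run):
1. the canister stands fully down in the brace with its cap still tight (z of canister_center in the frame of brace_hole0 below 0.018 m and horizontal distance between canister_center and brace_hole0 below 0.008 m and angle between canister_center's own z axis and vertical below 0.1 rad and angle between the x axis of cap_center and the x axis of canister_center, either way round below 0.3 rad and z of cap_center in the frame of canister_center below 0.0635 m), for 0.2 s.
2. the cap is turned loose while the canister stands in the brace (z of canister_center in the frame of brace_hole0 below 0.018 m and horizontal distance between canister_center and brace_hole0 below 0.008 m and angle between canister_center's own z axis and vertical below 0.1 rad and angle between the x axis of cap_center and the x axis of canister_center, either way round above 0.5 rad), for 0.1 s.
At the end, for the whole second after the job is handed in: the canister stands upright in the brace (fully down to within 3 mm, centred to 8 mm); the cap is held still by the gripper alone, its underside 6 to 40 mm above the mouth, centred over it to 15 mm and level to 0.2 rad, touching nothing of the canister (z of canister_center in the frame of brace_hole0 below 0.018 m and horizontal distance between canister_center and brace_hole0 below 0.008 m and angle between canister_center's own z axis and vertical below 0.1 rad and z of cap_center in the frame of canister_mouth between 0.0215 and 0.0555 m and horizontal distance between cap_center and canister_mouth below 0.015 m and angle between cap_center's own z axis and vertical below 0.2 rad and contact force between the fingers and cap above 1 N and contact force between cap and canister below 0.2 N and linear speed of cap below 0.02 m/s); the arm keeps its last pose, push and grip.
It fails at once if the cap is taken more than 80 mm above the mouth or 60 mm to its side (z of cap_center in the frame of canister_mouth above 0.0955 m or x of cap_center in the frame of canister_mouth above 0.06 m or x of cap_center in the frame of canister_mouth below -0.06 m or y of cap_center in the frame of canister_mouth above 0.06 m or y of cap_center in the frame of canister_mouth below -0.06 m).
It fails at once if the canister is tipped over (angle between canister_center's own z axis and vertical above 0.6 rad).
It fails at once if another thing on the bar is disturbed (moved more than 30 mm) (distance of any of marker_a, marker_b, tape_stand, pen_caddy, mug, tumbler from where it was at the start of the episode above 0.03 m).
It also fails if it takes over 45 s, if anything falls off the work surface, if the arm or the gripper's body presses on something with over 40 N, if the wrist force passes 120 N, or if a joint passes its speed limit or range.

ROBOT

A 6-joint arm with a two-finger parallel gripper is mounted at the origin on the work surface. World frame = base frame: x ahead of the robot, y to its left, z up, the work surface at z = 0. Lengths are in m, angles in degrees, forces in N, time in s.
With the tool pointing down it reaches from about 0.25 to 0.725 m from the base axis. Payload 9.7 kg.
Tool frame: the origin (TCP) lies at the very end of the fingers, on their centre line; the grasp point (between the pads) lies 19 mm behind it; z points along the fingers, y is the line along which they close (so a half turn about z gives the same grasp; the last joint's range is limited). The gripper opens to 85 mm and grips with 20 to 120 N. Pads are 22 mm wide; open, the fingers measure 114 mm over their backs; the gripper's body (76 mm by 85 mm) begins 54 mm behind the grasp point. The pads swing forward as they close: fully open they stand 13 mm farther back than shut.
Start: joints at [-72.25, 4.979, 10.078, 95.1, 0, 90], TCP at [0.168, -0.524, 0.231] pointing down, gripper open.
Joint ranges: [-179.16, 179.16], [-48.56, 103.87], [-65.8, 70.77], [-126.05, 130.52], [-82.76, 87.17], [-180, 180]. Speed limits (degrees/s): [127.2, 127.2, 147.25, 180, 180, 180].

INTERFACE

Orientations are given as [roll, pitch, yaw] about the fixed x, y, z axes, in that order (R = Rz(yaw) Ry(pitch) Rx(roll)).
In Python, from workcell import telemetry, optics, workorder gives the robot as it stands.
- The arm moves only by the shell command python3 -m handwheel 'ROWS' [FORCE]. ROWS is JSON, a list of rows, each an object of numbers: "tx", "ty", "tz": the shift along the tool's x, y, z in m; "ax", "ay", "az": the turn, a rotation vector about the tool's x, y, z in degrees; "jaw": the gripper command: -1 is shut, 1 is fully open, values between are in proportion. A call has exactly 10 rows; each row shifts and turns the commanded pose from where the row before left it, along the tool's axes as they then stand; what a row does not reach is not made up. A row lasts 1/8 s, in which the tool goes at most 62.5 mm and 10.7 degrees, less where a joint would pass 70% of its speed; a pose out of reach is approached as far as the arm can. A call is refused whole if a number of a shift passes 0.0625 or a number of a turn 10.7, either way. A call with a gripper value outside its range is refused whole. The fingers move at their own pace and stop on an object; FORCE is the grip in N (left out, the last holds). Time passes only in rows, so rows that do not move let the fingers close, or fill a call up. It gives the time, the measured TCP pose, the force, the opening and the grip force at its end, in the units of the state.
- telemetry.get_obs(): the state, without advancing time (a new reading comes with each control period).
- optics.camera(name): name is "scene" or "side" or "wrist"; returns a dict with "color" (400x640x3 uint8, red, green, blue), "K" (3x3 intrinsics, pixels), "k1" (the pictures are not rectified: a ray, as slopes to the right and down, at radius r is drawn at 1 + k1 r^2 times it, then the intrinsics apply), "extrinsics" (4x4, takes a point from camera to world coordinates); the wrist camera has in their place "mount" (4x4, takes a point from camera to tool coordinates, whose origin is the TCP and whose axes are the flange's). Camera axes: x right, y down, z forward; pixel columns grow to the right and rows downward; lengths in m; the calibration is good to about 2 mm. A picture is of the moment at which its call begins: read the wrist's pose just before it. There is no depth.
- workorder.job_done(): hands the job in; it is judged then, once.
The state is a dict: "time": time; "q": joint angles; "qd": joint speeds; "joint_efforts": joint torques, N m; "ee_pos": TCP position; "tcp_rot": TCP orientation; "wrist_force": force on the tool from outside, world axes, zero at the start; "torque": the same for the moment, N m; "opening": finger opening in m; "grasp_force": force on a finger pad.
Only numpy, scipy, OpenCV 4.12 (cv2) and the standard library are available. Lean on these libraries where they do the work, as an engineer would, in place of code of your own. Each camera call takes 0.05 s, during which the arm holds its last target. There are 200 camera calls.

## Working session

There is one attempt and no reset: what is moved stays moved. The work goes in short steps, Python scripts to look and compute and a shell command to move; the robot and the scene stay as the last step left them, time stands still between calls to the robot, and variables do not carry over. Pictures are saved under pics/ and viewed, at most 10 in all, crops included, and the job is handed in when it is done.

```bash
ls; mkdir -p pics
python3 - <<'E'
from workcell import telemetry, optics
import cv2,numpy as np
o=telemetry.get_obs();print(o)
for n in ("scene","side","wrist"):
    c=optics.camera(n);cv2.imwrite(f"pics/{n}0.png",c["color"][:,:,::-1])
    np.savez(f"pics/{n}0.npz",**{k:np.array(v) for k,v in c.items()})
    print(n,np.round(c["K"],1).tolist(),c["k1"],np.round(c.get("extrinsics",c.get("mount")),4).tolist())
a=cv2.imread("pics/scene0.png");b=cv2.imread("pics/side0.png")
E
```

```text
pics
{'time': 0.0, 'q': array([-7.22496752e+01,  5.01144105e+00,  1.00354714e+01,  9.50995453e+01,
        5.84889528e-04,  8.99997659e+01]), 'qd': array([-0.01640864, -0.05871466, -0.04700491,  0.06066865,  0.05356963,
        0.05257019]), 'joint_efforts': array([ 3.14340659e-04, -5.20391786e+01,  4.64799964e+01,  1.65549136e-02,
        6.01952229e-05, -8.88025866e-07]), 'ee_pos': array([ 0.1676132 , -0.52360373,  0.23058891]), 'tcp_rot': array([-1.79924485e+02, -5.85197587e-04,  1.77505582e+01]), 'wrist_force': array([-0.02169793,  0.42171089,  0.02905612]), 'torque': array([ 0.01325425, -0.01197246,  0.01320651]), 'grasp_force': 0.0, 'opening': 0.08549378266144723}
scene [[386.9, 0.0, 318.7], [0.0, 386.9, 198.1], [0.0, 0.0, 1.0]] -0.0868904999912214 [[-0.4637, 0.49, -0.7381, 1.3315], [0.8859, 0.2497, -0.3908, 0.3841], [-0.0072, -0.8352, -0.5499, 0.6287], [0.0, 0.0, 0.0, 1.0]]
side [[375.8, 0.0, 324.0], [0.0, 375.8, 194.3], [0.0, 0.0, 1.0]] 0.002645279343832944 [[0.7878, -0.4614, 0.4082, 0.2242], [-0.616, -0.5943, 0.5171, -0.4833], [0.004, -0.6587, -0.7524, 0.8331], [0.0, 0.0, 0.0, 1.0]]
wrist [[307.1, 0.0, 316.2], [0.0, 307.1, 198.9], [0.0, 0.0, 1.0]] -0.02599646850237107 [[-0.0008, -0.9594, -0.2819, 0.0704], [1.0, -0.001, 0.0006, 0.0004], [-0.0008, -0.2819, 0.9594, -0.1406], [0.0, 0.0, 0.0, 1.0]]
```

View pics/scene0.png

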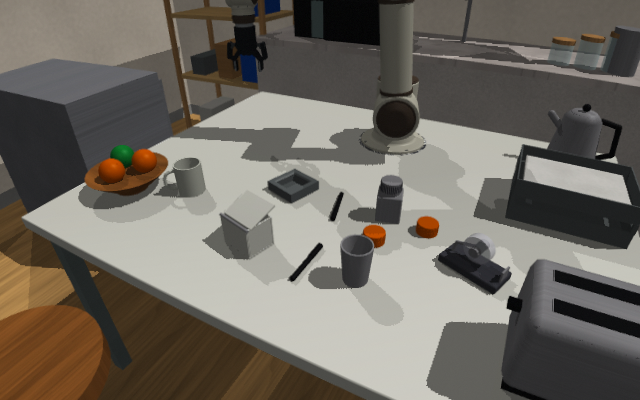

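View pics/side0.png

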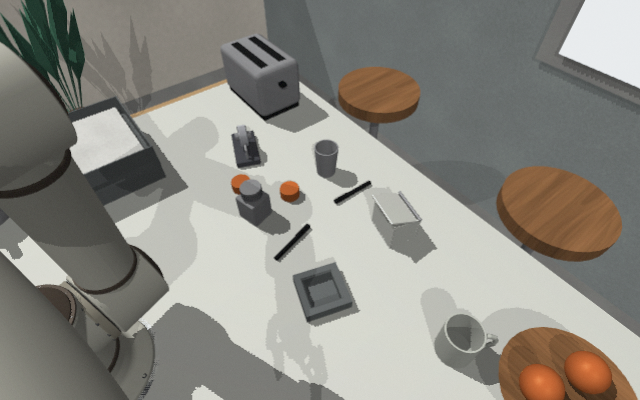

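The scene view shows the steel canister at (390,200) with its cap at (391,184), and the brace at (293,185). The side view shows them at (253,203) and (323,292). Possible mix-ups in the scene view are the canister (390,200), the tumbler (357,262, open), the orange caps (374,236) and (428,227), and the mug (189,177). I choose the square steel body with the grey cap at (390,200).

```bash
cat > h.py <<'E'
import numpy as np,cv2
from scipy.spatial.transform import Rotation as R
def tool(o):
    T=np.eye(4);T[:3,:3]=R.from_euler('xyz',o["tcp_rot"],degrees=True).as_matrix();T[:3,3]=o["ee_pos"];return T
def ray(c,uv,T):
    K=np.array(c["K"]);d=np.linalg.solve(K,[uv[0],uv[1],1.0]);s=d[:2].copy()
    for _ in range(20): s=d[:2]/(1+float(c["k1"])*(s@s))
    v=T[:3,:3]@np.r_[s,1];return T[:3,3],v/np.linalg.norm(v)
def plane(c,uv,T,z):
    p,v=ray(c,uv,T);return p+v*(z-p[2])/v[2]
def tri(rs):
    A=sum(np.eye(3)-np.outer(v,v) for p,v in rs);b=sum((np.eye(3)-np.outer(v,v))@p for p,v in rs)
    return np.linalg.solve(A,b)
E
python3 - <<'E'
from h import *
s=dict(np.load("pics/scene0.npz"));d=dict(np.load("pics/side0.npz"))
Ts,Td=s["extrinsics"],d["extrinsics"]
print("cap",tri([ray(s,(391,180),Ts),ray(d,(250,187),Td)]),plane(s,(391,180),Ts,.116),plane(d,(250,187),Td,.116))
print("brace",plane(s,(293,183),Ts,.03),plane(d,(322,288),Td,.03))
def crop(n,x,y,w,h,k): return cv2.resize(cv2.imread(f"pics/{n}0.png")[y:y+h,x:x+w],None,fx=k,fy=k,interpolation=cv2.INTER_CUBIC)
a=np.hstack([crop("scene",350,165,100,100,4),crop("side",215,165,100,100,4)])
b=np.hstack([crop("scene",250,160,100,50,4),crop("side",285,250,100,50,4)])
b=np.hstack([crop("scene",260,165,66,40,6)[:240,:396],crop("side",285,257,72,64,4)[:240,:288]])
b=np.pad(b,((0,max(0,200-b.shape[0])),(0,800-b.shape[1]),(0,0)))[:200]
cv2.imwrite("pics/crop0.png",np.vstack([a,b]))
E
```

```text
cap [0.47877795 0.14692316 0.11421133] [0.48247825 0.14744807 0.116     ] [0.47795737 0.14602117 0.116     ]
brace [ 0.49008115 -0.14803349  0.03      ] [ 0.47734709 -0.15728848  0.03      ]
```

View pics/crop0.png

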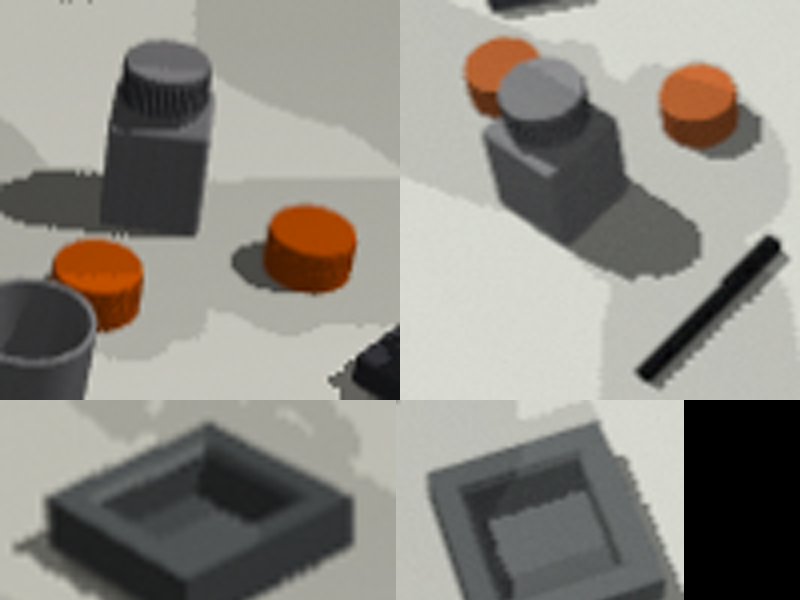

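The crop confirms the canister: square body, ribbed grey cap, two separate orange caps beside it. The brace corners are clear in both views.

Run:
```python
from h import *
s=dict(np.load("pics/scene0.npz"));d=dict(np.load("pics/side0.npz"))
Ts,Td=s["extrinsics"],d["extrinsics"]
sc=[(268,181.3),(294.5,168.9),(318.8,181.3),(291,195)]
sd=[(293.3,275.6),(336,262.9),(351.5,302.2),(308,319.5)]
A=np.array([plane(s,p,Ts,.03) for p in sc]);B=np.array([plane(d,p,Td,.03) for p in sd])
for X in(A,B):
    print(X.round(4).tolist(),X.mean(0).round(4)); e=np.roll(X,-1,0)-X; print(np.linalg.norm(e,axis=1).round(3),(np.degrees(np.arctan2(e[:,1],e[:,0]))%90).round(1))
C=np.array([plane(d,p,Td,.08) for p in[(236.6,197.9),(253.1,207.9),(268.6,192.4)]]);print(C.round(4).tolist(),((C[0]+C[2])/2).round(4))
e=np.diff(C,axis=0);print(np.linalg.norm(e,axis=1).round(3),(np.degrees(np.arctan2(e[:,1],e[:,0]))%90).round(1))
C=np.array([plane(s,p,Ts,z) for p,z in[((377.2,196.9),.08),((402.4,199.2),.08),((375.1,221.1),0),((398.6,223.6),0)]]);print(C.round(4).tolist());e=np.diff(C,axis=0);print(np.linalg.norm(e,axis=1).round(3),(np.degrees(np.arctan2(e[:,1],e[:,0]))%90).round(1))
```

```text
[[0.5158, -0.2207, 0.03], [0.4132, -0.1883, 0.03], [0.4463, -0.0837, 0.03], [0.5496, -0.1192, 0.03]] [ 0.4812 -0.153   0.03  ]
[0.108 0.11  0.109 0.107] [72.5 72.4 71.1 71.6]
[[0.4431, -0.0897, 0.03], [0.5455, -0.1254, 0.03], [0.5086, -0.2262, 0.03], [0.4068, -0.198, 0.03]] [ 0.476  -0.1598  0.03  ]
[0.108 0.107 0.106 0.114] [70.8 69.9 74.5 71.5]
[[0.4428, 0.1655, 0.08], [0.4596, 0.1095, 0.08], [0.5199, 0.1303, 0.08]] [0.4814 0.1479 0.08  ]
[0.058 0.064] [16.6 19. ]
[[0.5213, 0.1267, 0.08], [0.5019, 0.1884, 0.08], [0.5187, 0.1262, 0.0], [0.5006, 0.1867, 0.0]]
[0.065 0.103 0.063] [17.4 15.1 16.7]
```

```bash
cat >> h.py <<'E'
import json
def plan(x,y,z,yaw,n,start=None):
    """print n typed-ready rows taking the tool (pointing down) to x,y,z,yaw"""
    from workcell import telemetry
    T=tool(telemetry.get_obs());p0=T[:3,3];y0=np.degrees(np.arctan2(T[1,0],T[0,0]))
    dy=(yaw-y0+180)%360-180
    p=p0.copy();yw=y0
    for i in range(1,n+1):
        t=p0+(np.array([x,y,z])-p0)*i/n
        Rt=R.from_euler('xyz',[180,0,yw],degrees=True).as_matrix()
        l=np.round(Rt.T@(t-p),4);a=round(-(y0+dy*i/n-yw),2)
        p=p+Rt@l;yw-=a
        print(json.dumps(dict(tx=l[0],ty=l[1],tz=l[2],az=a)),end=",\n" if i<n else "\n")
    print("end",p.round(4),round(yw,2),"tilt",np.degrees(np.arccos(-T[2,2])).round(2))
E
python3 -c "
from h import *
plan(0.470,-0.150,0.23,72,10)
s=dict(np.load('pics/scene0.npz'));T=s['extrinsics']
for n,u in dict(caddy=(250,248),mug=(189,190),tumbler=(357,280),tape=(475,268)).items(): print(n,plane(s,u,T,0).round(3))"
```

```text
{"tx": 0.0402, "ty": -0.0264, "tz": 0.0001, "az": -5.43},
{"tx": 0.0425, "ty": -0.0224, "tz": 0.0001, "az": -5.42},
{"tx": 0.0444, "ty": -0.0183, "tz": 0.0, "az": -5.43},
{"tx": 0.046, "ty": -0.0141, "tz": 0.0001, "az": -5.42},
{"tx": 0.0471, "ty": -0.0096, "tz": 0.0001, "az": -5.43},
{"tx": 0.0478, "ty": -0.0052, "tz": 0.0001, "az": -5.42},
{"tx": 0.048, "ty": -0.0006, "tz": 0.0, "az": -5.43},
{"tx": 0.0479, "ty": 0.004, "tz": 0.0001, "az": -5.42},
{"tx": 0.0474, "ty": 0.0085, "tz": 0.0001, "az": -5.43},
{"tx": 0.0463, "ty": 0.0128, "tz": 0.0001, "az": -5.42}
end [ 0.47   -0.1499  0.23  ] 72.0 tilt 0.06
caddy [ 0.765 -0.11   0.   ]
mug [ 0.63  -0.442  0.   ]
tumbler [0.745 0.169 0.   ]
tape [0.585 0.401 0.   ]
```

```bash
python3 -m handwheel '[{"tx":0.040,"ty":-0.0265,"az":-5.4,"jaw":1},{"tx":0.0425,"ty":-0.0225,"az":-5.4,"jaw":1},{"tx":0.0445,"ty":-0.0185,"az":-5.4,"jaw":1},{"tx":0.046,"ty":-0.014,"az":-5.4,"jaw":1},{"tx":0.047,"ty":-0.0095,"az":-5.4,"jaw":1},{"tx":0.048,"ty":-0.005,"az":-5.4,"jaw":1},{"tx":0.048,"ty":-0.0005,"az":-5.4,"jaw":1},{"tx":0.048,"ty":0.004,"az":-5.4,"jaw":1},{"tx":0.0475,"ty":0.0085,"az":-5.4,"jaw":1},{"tx":0.0465,"ty":0.013,"az":-5.4,"jaw":1}]'
python3 - <<'E'
from h import *
from workcell import telemetry, optics
o=telemetry.get_obs();c=optics.camera("wrist");print(telemetry.get_obs()["ee_pos"],telemetry.get_obs()["tcp_rot"],np.abs(o["qd"]).max())
cv2.imwrite("pics/w1.png",c["color"][:,:,::-1]);np.savez("pics/w1.npz",T=tool(o)@c["mount"],**{k:np.array(v) for k,v in c.items()})
E
```

```text
[ 0.16764491 -0.52368487  0.23085337] [-1.79952956e+02  5.25647905e-04  1.77512493e+01] 0.11846601560409543$[0]: bad value
```

View pics/w1.png

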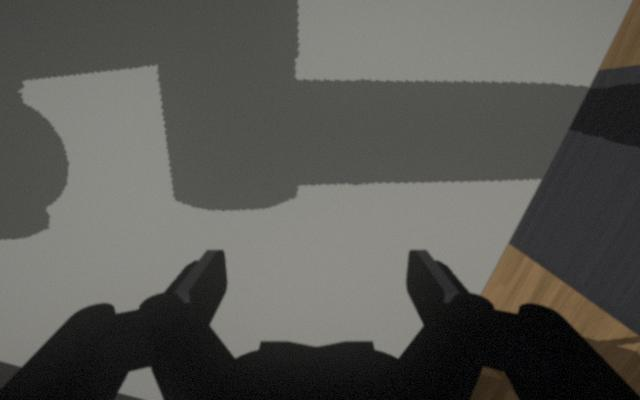

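The wrist view shows only bare bar and the open fingers at (215,255) and (418,255), because the move was refused. The rows probably need every key.

```bash
python3 -m handwheel '[{"tx":0.040,"ty":-0.0265,"tz":0,"ax":0,"ay":0,"az":-5.4,"jaw":1},{"tx":0.0425,"ty":-0.0225,"tz":0,"ax":0,"ay":0,"az":-5.4,"jaw":1},{"tx":0.0445,"ty":-0.0185,"tz":0,"ax":0,"ay":0,"az":-5.4,"jaw":1},{"tx":0.046,"ty":-0.014,"tz":0,"ax":0,"ay":0,"az":-5.4,"jaw":1},{"tx":0.047,"ty":-0.0095,"tz":0,"ax":0,"ay":0,"az":-5.4,"jaw":1},{"tx":0.048,"ty":-0.005,"tz":0,"ax":0,"ay":0,"az":-5.4,"jaw":1},{"tx":0.048,"ty":-0.0005,"tz":0,"ax":0,"ay":0,"az":-5.4,"jaw":1},{"tx":0.048,"ty":0.004,"tz":0,"ax":0,"ay":0,"az":-5.4,"jaw":1},{"tx":0.0475,"ty":0.0085,"tz":0,"ax":0,"ay":0,"az":-5.4,"jaw":1},{"tx":0.0465,"ty":0.013,"tz":0,"ax":0,"ay":0,"az":-5.4,"jaw":1}]'
python3 - <<'E'
from h import *
from workcell import telemetry, optics
o=telemetry.get_obs();c=optics.camera("wrist");o2=telemetry.get_obs();print(o2["ee_pos"],o2["tcp_rot"],o2["q"],np.abs(o["qd"]).max())
o=o2;c=optics.camera("wrist")
cv2.imwrite("pics/w1.png",c["color"][:,:,::-1]);np.savez("pics/w1.npz",T=tool(o)@c["mount"],**{k:np.array(v) for k,v in c.items()})
E
```

```text
time: 1.45
ee_pos: [0.4721, -0.149, 0.2313]
tcp_rot: [180.0, 0.0, 71.9]
wrist_force: [0.0, -1.1, -0.8]
opening: 0.0855
grasp_force: 0.0
[ 0.4745934  -0.14563868  0.23062413] [ 1.79990192e+02 -1.13360493e-01  7.23263720e+01] [-17.12472427  -2.38476222   2.50464819  94.87851668   0.11326133
  90.54892421] 42.716398317572825
```

View image.

View pics/w1.png

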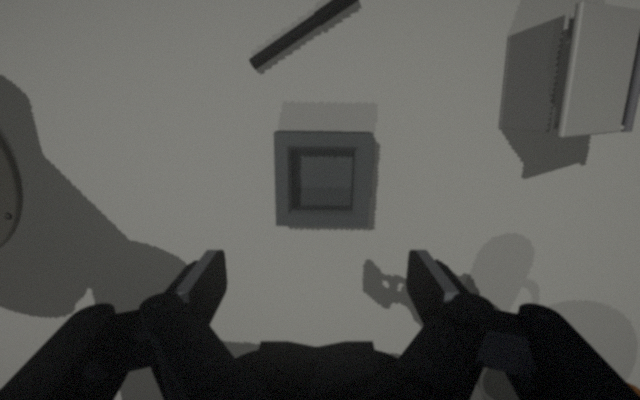

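The wrist view shows the brace block at (275–376, 131–229) with its pocket at (289–355, 148–210), nearly square to the image.

Run:
```python
from h import *
c=dict(np.load("pics/w1.npz"));T=c["T"];g=cv2.cvtColor(c["color"],cv2.COLOR_RGB2GRAY)
print(g[120:240:4,325].tolist());print(g[170,262:390:3].tolist())
sub=g[80:250,240:400]
m=(sub<76).astype(np.uint8);n,l,st,ce=cv2.connectedComponentsWithStats(m);i=1+np.argmax(st[1:,4]);print(st[i])
cs,_=cv2.findContours((l==i).astype(np.uint8),cv2.RETR_EXTERNAL,cv2.CHAIN_APPROX_NONE);r=cv2.minAreaRect(cs[0]);print(r)
pts=cv2.boxPoints(r)+[240,80]
P=np.array([plane(c,p,T,.03) for p in pts]);e=np.roll(P,-1,0)-P
print(pts,P.round(4).tolist(),P.mean(0),np.linalg.norm(e,axis=1),np.degrees(np.arctan2(e[:,1],e[:,0]))%90)
P=np.array([plane(c,p,T,.03) for p in[(289,148),(355,148),(354,210),(290,211)]]);e=np.roll(P,-1,0)-P;print(P.mean(0),np.linalg.norm(e,axis=1),np.degrees(np.arctan2(e[:,1],e[:,0]))%90)
plan(0.470,0.153,0.23,107,10)
```

```text
[112, 109, 111, 59, 69, 64, 66, 48, 44, 53, 64, 63, 65, 61, 60, 60, 62, 60, 59, 56, 60, 54, 41, 57, 61, 65, 65, 84, 122, 123]
[125, 124, 126, 124, 99, 69, 69, 71, 65, 45, 39, 40, 46, 59, 67, 64, 67, 65, 64, 65, 64, 64, 66, 64, 65, 68, 66, 67, 64, 64, 55, 60, 65, 68, 64, 60, 68, 76, 78, 120, 123, 123, 123]
[  35   51  103   98 9401]
((85.39337158203125, 99.11119079589844), (102.2608871459961, 96.51970672607422), 0.9240452647209167)
[[273.49129486 226.54020691]
 [275.04785919 130.03303528]
 [377.29544067 131.68217468]
 [375.7388916  228.18934631]] [[0.406, -0.1907, 0.03], [0.446, -0.0855, 0.03], [0.5516, -0.121, 0.03], [0.5214, -0.2298, 0.03]] [ 0.48123964 -0.15672992  0.03      ] [0.11254104 0.11145562 0.11285225 0.12185351] [69.21057468 71.39833245 74.49761078 71.29104272]
[ 0.47790821 -0.15432295  0.03      ] [0.07297301 0.07218297 0.07496735 0.07339684] [72.29360394 73.35608626 73.22869707 71.78940217]
{"tx": 0.0285, "ty": -0.0095, "tz": 0.0001, "az": -3.49},
{"tx": 0.029, "ty": -0.0078, "tz": 0.0, "az": -3.49},
{"tx": 0.0295, "ty": -0.006, "tz": 0.0001, "az": -3.49},
{"tx": 0.0297, "ty": -0.0042, "tz": 0.0001, "az": -3.48},
{"tx": 0.03, "ty": -0.0023, "tz": 0.0, "az": -3.49},
{"tx": 0.03, "ty": -0.0006, "tz": 0.0001, "az": -3.49},
{"tx": 0.03, "ty": 0.0013, "tz": 0.0, "az": -3.49},
{"tx": 0.0299, "ty": 0.0031, "tz": 0.0001, "az": -3.49},
{"tx": 0.0297, "ty": 0.0049, "tz": 0.0001, "az": -3.49},
{"tx": 0.0292, "ty": 0.0067, "tz": 0.0, "az": -3.49}
end [0.47  0.153 0.23 ] 107.0 tilt 0.06
```

```bash
python3 -m handwheel '[{"tx":0.0285,"ty":-0.0095,"tz":0,"ax":0,"ay":0,"az":-3.5,"jaw":1},{"tx":0.029,"ty":-0.008,"tz":0,"ax":0,"ay":0,"az":-3.5,"jaw":1},{"tx":0.0295,"ty":-0.006,"tz":0,"ax":0,"ay":0,"az":-3.5,"jaw":1},{"tx":0.0295,"ty":-0.004,"tz":0,"ax":0,"ay":0,"az":-3.5,"jaw":1},{"tx":0.030,"ty":-0.0025,"tz":0,"ax":0,"ay":0,"az":-3.5,"jaw":1},{"tx":0.030,"ty":-0.0005,"tz":0,"ax":0,"ay":0,"az":-3.5,"jaw":1},{"tx":0.030,"ty":0.0015,"tz":0,"ax":0,"ay":0,"az":-3.5,"jaw":1},{"tx":0.030,"ty":0.003,"tz":0,"ax":0,"ay":0,"az":-3.5,"jaw":1},{"tx":0.030,"ty":0.005,"tz":0,"ax":0,"ay":0,"az":-3.5,"jaw":1},{"tx":0.029,"ty":0.0065,"tz":0,"ax":0,"ay":0,"az":-3.5,"jaw":1}]'
python3 - <<'E'
from h import *
from workcell import telemetry, optics
for k in range(3):
    o=telemetry.get_obs();c=optics.camera("wrist");print(o["time"],o["ee_pos"],o["tcp_rot"],np.abs(o["qd"]).max())
cv2.imwrite("pics/w2.png",c["color"][:,:,::-1]);np.savez("pics/w2.npz",T=tool(o)@c["mount"],**{k:np.array(v) for k,v in c.items()})
E
```

```text
time: 2.8
ee_pos: [0.4695, 0.1504, 0.2313]
tcp_rot: [-180.0, 0.0, 106.8]
wrist_force: [1.7, -0.9, -0.1]
opening: 0.0853
grasp_force: 0.0
2.8 [0.46952856 0.15036592 0.23127981] [-1.79996404e+02  1.22395200e-02  1.06803331e+02] 26.81583872906193
2.85 [0.46945328 0.15283324 0.23097903] [-1.79998200e+02 -6.06594558e-02  1.07045915e+02] 2.806199725145879
2.9 [0.46943066 0.15138052 0.23096785] [-1.79972889e+02 -1.63203950e-02  1.06902396e+02] 2.394497950978749
```

View pics/w2.png

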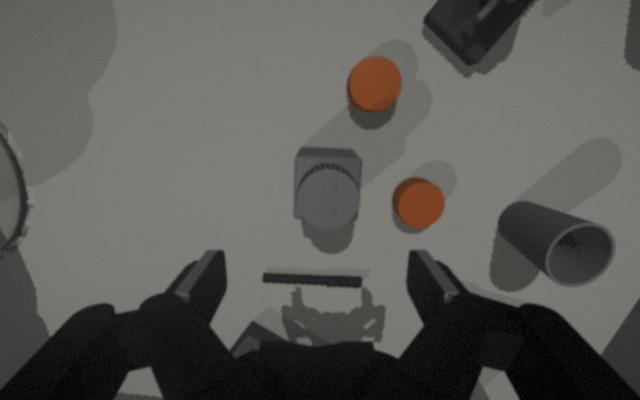

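The wrist view shows the cap top at about (328,196) with radius about 32, and the body around it at (295–361, 148–220). The orange caps are at (375,82) and (419,203).

Run:
```python
from h import *
c=dict(np.load("pics/w2.npz"));T=c["T"];g=cv2.cvtColor(c["color"],cv2.COLOR_RGB2GRAY)
sub=cv2.resize(g[130:260,270:390],None,fx=4,fy=4,interpolation=cv2.INTER_CUBIC)
h=cv2.HoughCircles(cv2.GaussianBlur(sub,(0,0),3),cv2.HOUGH_GRADIENT,1.5,40,param1=60,param2=30,minRadius=105,maxRadius=150)
for u,v,r in h[0][:3]:
    uv=(270+(u+.5)/4-.5,130+(v+.5)/4-.5);P=plane(c,uv,T,.116);print(uv,r/4,P.round(4),(r/4/307*np.linalg.norm(P-T[:3,3])).round(4))
for x in (300,308,316,340,350,356):print(x,g[140:175,x].tolist())
for y in(160,166,172,178,200,206):print(y,g[y,285:300].tolist(),g[y,352:370].tolist())
```

```text
Traceback (most recent call last):
TypeError: 'NoneType' object is not subscriptable
```

Run:
```python
from h import *
c=dict(np.load("pics/w2.npz"));T=c["T"];g=cv2.cvtColor(c["color"],cv2.COLOR_RGB2GRAY)
sub=cv2.resize(g[130:260,270:390],None,fx=4,fy=4,interpolation=cv2.INTER_CUBIC)
h=cv2.HoughCircles(cv2.GaussianBlur(sub,(0,0),3),cv2.HOUGH_GRADIENT,2,20,param1=30,param2=12,minRadius=105,maxRadius=150)
for u,v,r in ([] if h is None else h[0][:3]):
    uv=(270+(u+.5)/4-.5,130+(v+.5)/4-.5);P=plane(c,uv,T,.116);print(uv,r/4,P.round(4),(r/4/307*np.linalg.norm(P-T[:3,3])).round(4))
for x in (300,308,316,340,350,356):print(x,g[142:172,x].tolist())
for y in(160,166,172,178,200,206):print(y,g[y,287:300].tolist(),g[y,352:370].tolist())
print(g[196,290:370].tolist());print(g[160:240,328].tolist())
```

```text
(np.float32(324.875), np.float32(203.875)) 33.9 [0.4778 0.145  0.116 ] 0.0296
(np.float32(330.375), np.float32(223.375)) 29.7 [0.4879 0.1291 0.116 ] 0.0265
(np.float32(334.375), np.float32(218.875)) 34.15 [0.49   0.1341 0.116 ] 0.0303
300 [122, 121, 124, 126, 113, 102, 82, 76, 67, 66, 66, 67, 66, 70, 78, 85, 84, 88, 90, 85, 88, 91, 94, 93, 93, 89, 89, 91, 90, 90]
308 [111, 111, 110, 105, 97, 82, 68, 64, 62, 65, 59, 63, 66, 67, 78, 82, 86, 86, 88, 87, 91, 90, 89, 87, 86, 86, 85, 79, 66, 60]
316 [112, 111, 110, 107, 103, 89, 71, 64, 64, 65, 61, 61, 65, 64, 74, 82, 83, 86, 84, 82, 84, 80, 76, 67, 54, 47, 52, 51, 56, 72]
340 [108, 110, 107, 109, 110, 104, 88, 72, 66, 62, 63, 64, 63, 63, 66, 68, 77, 79, 79, 77, 80, 76, 77, 70, 62, 55, 54, 63, 63, 68]
350 [110, 109, 109, 110, 108, 106, 92, 81, 71, 63, 66, 62, 64, 62, 64, 67, 73, 77, 81, 79, 78, 79, 76, 80, 79, 76, 79, 77, 77, 78]
356 [109, 109, 109, 113, 109, 110, 109, 108, 110, 105, 102, 95, 85, 66, 65, 66, 73, 76, 77, 76, 74, 77, 77, 79, 78, 79, 80, 78, 78, 78]
160 [126, 125, 123, 124, 126, 123, 121, 107, 88, 84, 88, 91, 90] [81, 79, 78,
[... 752 characters left out ...]
122, 124, 123, 122, 123, 125, 125, 124, 123]
[123, 122, 120, 107, 90, 83, 82, 78, 86, 89, 88, 87, 91, 89, 86, 88, 87, 86, 87, 88, 86, 89, 86, 87, 87, 88, 87, 90, 87, 92, 86, 87, 86, 86, 84, 89, 89, 88, 85, 85, 82, 89, 85, 86, 84, 82, 81, 82, 85, 84, 85, 85, 87, 85, 87, 86, 86, 85, 86, 87, 84, 85, 85, 85, 87, 86, 86, 81, 81, 86, 104, 119, 124, 124, 122, 124, 123, 124, 124, 122]
[80, 80, 76, 67, 53, 50, 52, 52, 61, 76, 86, 88, 90, 87, 90, 88, 89, 87, 88, 86, 86, 88, 85, 86, 87, 88, 87, 87, 87, 86, 91, 89, 89, 85, 90, 86, 85, 87, 89, 87, 89, 87, 88, 85, 86, 84, 86, 87, 84, 86, 85, 90, 85, 85, 86, 88, 86, 85, 84, 87, 83, 87, 86, 87, 85, 89, 86, 84, 83, 83, 76, 76, 75, 74, 77, 72, 77, 73, 76, 76]
```

Run:
```python
from h import *
c=dict(np.load("pics/w2.npz"));T=c["T"]
print("cap",[plane(c,p,T,.116).round(4).tolist() for p in[(328.3,198.8),(328.2,168.7),(328.2,229.3),(360.2,199),(296.7,199)]])
for a,b in (((303,155.6),(345,157.6)),((294,162),(293,203)),((362,163),(361,174))):
    A,B=plane(c,a,T,.08),plane(c,b,T,.08);d=A-B;print(A.round(4),B.round(4),np.degrees(np.arctan2(d[1],d[0]))%90)
```

```text
cap [[0.4793, 0.1502, 0.116], [0.4712, 0.1754, 0.116], [0.4877, 0.1231, 0.116], [0.5058, 0.1581, 0.116], [0.4531, 0.1421, 0.116]]
[0.4478 0.1744 0.08  ] [0.4866 0.1842 0.08  ] 14.149780471938612
[0.4413 0.166  0.08  ] [0.4514 0.1262 0.08  ] 14.315435599779263
[0.5038 0.184  0.08  ] [0.5064 0.1736 0.08  ] 14.050070727501918
```

```bash
python3 -m handwheel '[{"tx":-0.005,"ty":0.009,"tz":0,"ax":0,"ay":0,"az":2.7,"jaw":1},{"tx":0,"ty":0,"tz":0.010,"ax":0,"ay":0,"az":0,"jaw":1},{"tx":0,"ty":0,"tz":0.025,"ax":0,"ay":0,"az":0,"jaw":1},{"tx":0,"ty":0,"tz":0.030,"ax":0,"ay":0,"az":0,"jaw":1},{"tx":0,"ty":0,"tz":0.030,"ax":0,"ay":0,"az":0,"jaw":1},{"tx":0,"ty":0,"tz":0.025,"ax":0,"ay":0,"az":0,"jaw":1},{"tx":0,"ty":0,"tz":0.015,"ax":0,"ay":0,"az":0,"jaw":1},{"tx":0,"ty":0,"tz":0.010,"ax":0,"ay":0,"az":0,"jaw":1},{"tx":0,"ty":0,"tz":0,"ax":0,"ay":0,"az":0,"jaw":1},{"tx":0,"ty":0,"tz":0,"ax":0,"ay":0,"az":0,"jaw":1}]' 30
python3 - <<'E'
from h import *
from workcell import telemetry, optics
o=telemetry.get_obs();print(o["ee_pos"],o["tcp_rot"],o["wrist_force"])
c=optics.camera("wrist")
cv2.imwrite("pics/w3.png",c["color"][:,:,::-1])
E
```

```text
time: 4.2
ee_pos: [0.4801, 0.1479, 0.0871]
tcp_rot: [179.9, -0.0, 104.0]
wrist_force: [0.5, 0.0, -0.3]
opening: 0.0855
grasp_force: 0.0
[0.48012121 0.14792265 0.08711633] [ 1.79934642e+02 -5.60947250e-03  1.04045522e+02] [ 0.49785388  0.00145614 -0.33659349]
```

View pics/w3.png

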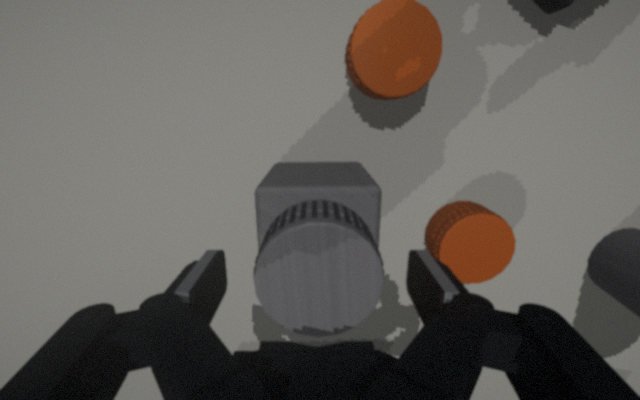

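The cap sits centred between the pads at (318,275), with the pads at 226 and 408, and the body is square to the view. Closing now.

```bash
python3 -m handwheel '[{"tx":0,"ty":0,"tz":0.0015,"ax":0,"ay":0,"az":0,"jaw":0.6},{"tx":0,"ty":0,"tz":0,"ax":0,"ay":0,"az":0,"jaw":-1},{"tx":0,"ty":0,"tz":0,"ax":0,"ay":0,"az":0,"jaw":-1},{"tx":0,"ty":0,"tz":0,"ax":0,"ay":0,"az":0,"jaw":-1},{"tx":0,"ty":0,"tz":0,"ax":0,"ay":0,"az":0,"jaw":-1},{"tx":0,"ty":0,"tz":0,"ax":0,"ay":0,"az":0,"jaw":-1},{"tx":0,"ty":0,"tz":0,"ax":0,"ay":0,"az":0,"jaw":-1},{"tx":0,"ty":0,"tz":-0.003,"ax":0,"ay":0,"az":0,"jaw":-1},{"tx":0,"ty":0,"tz":-0.006,"ax":0,"ay":0,"az":0,"jaw":-1},{"tx":0,"ty":0,"tz":0,"ax":0,"ay":0,"az":0,"jaw":-1}]' 60 && python3 -c "
from h import *
plan(0.4785,-0.1545,0.170,72.3,10)"
```

```text
time: 5.5
ee_pos: [0.4796, 0.1478, 0.0938]
tcp_rot: [-180.0, 0.0, 104.1]
wrist_force: [0.1, -0.5, -5.3]
opening: 0.0548
grasp_force: 64.1
{"tx": -0.0293, "ty": -0.0074, "tz": -0.0076, "az": 3.18},
{"tx": -0.0297, "ty": -0.0059, "tz": -0.0076, "az": 3.17},
{"tx": -0.0299, "ty": -0.0041, "tz": -0.0077, "az": 3.18},
{"tx": -0.0301, "ty": -0.0025, "tz": -0.0076, "az": 3.17},
{"tx": -0.0303, "ty": -0.0008, "tz": -0.0076, "az": 3.18},
{"tx": -0.0302, "ty": 0.0008, "tz": -0.0076, "az": 3.17},
{"tx": -0.0301, "ty": 0.0025, "tz": -0.0076, "az": 3.18},
{"tx": -0.0299, "ty": 0.0042, "tz": -0.0076, "az": 3.17},
{"tx": -0.0297, "ty": 0.0059, "tz": -0.0077, "az": 3.18},
{"tx": -0.0293, "ty": 0.0075, "tz": -0.0076, "az": 3.17}
end [ 0.4785 -0.1545  0.17  ] 72.3 tilt 0.02
```

```bash
python3 -m handwheel '[{"tx":0,"ty":0,"tz":-0.012,"ax":0,"ay":0,"az":0,"jaw":-1},{"tx":0,"ty":0,"tz":-0.020,"ax":0,"ay":0,"az":0,"jaw":-1},{"tx":-0.010,"ty":-0.0025,"tz":-0.020,"ax":0,"ay":0,"az":1,"jaw":-1},{"tx":-0.020,"ty":-0.005,"tz":-0.015,"ax":0,"ay":0,"az":2,"jaw":-1},{"tx":-0.025,"ty":-0.005,"tz":-0.008,"ax":0,"ay":0,"az":2.7,"jaw":-1},{"tx":-0.025,"ty":-0.004,"tz":0,"ax":0,"ay":0,"az":2.7,"jaw":-1},{"tx":-0.025,"ty":-0.003,"tz":0,"ax":0,"ay":0,"az":2.7,"jaw":-1},{"tx":-0.025,"ty":-0.002,"tz":0,"ax":0,"ay":0,"az":2.7,"jaw":-1},{"tx":-0.025,"ty":-0.001,"tz":0,"ax":0,"ay":0,"az":2.7,"jaw":-1},{"tx":-0.025,"ty":0,"tz":0,"ax":0,"ay":0,"az":2.7,"jaw":-1}]' && python3 -c "
from h import *
plan(0.4785,-0.1545,0.170,72.3,7)"
```

```text
time: 6.75
ee_pos: [0.4756, -0.035, 0.1695]
tcp_rot: [180.0, 0.0, 84.8]
wrist_force: [0.6, 0.3, -4.4]
opening: 0.0543
grasp_force: 64.7
{"tx": -0.017, "ty": 0.002, "tz": -0.0001, "az": 1.78},
{"tx": -0.0169, "ty": 0.0025, "tz": -0.0, "az": 1.78},
{"tx": -0.0168, "ty": 0.003, "tz": -0.0001, "az": 1.78},
{"tx": -0.0167, "ty": 0.0035, "tz": -0.0001, "az": 1.78},
{"tx": -0.0166, "ty": 0.0041, "tz": -0.0001, "az": 1.78},
{"tx": -0.0164, "ty": 0.0045, "tz": -0.0, "az": 1.78},
{"tx": -0.0163, "ty": 0.0051, "tz": -0.0001, "az": 1.78}
end [ 0.4785 -0.1545  0.17  ] 72.3 tilt 0.03
```

```bash
python3 -m handwheel '[{"tx":-0.017,"ty":0.002,"tz":0,"ax":0,"ay":0,"az":1.8,"jaw":-1},{"tx":-0.017,"ty":0.0025,"tz":0,"ax":0,"ay":0,"az":1.8,"jaw":-1},{"tx":-0.017,"ty":0.003,"tz":0,"ax":0,"ay":0,"az":1.8,"jaw":-1},{"tx":-0.017,"ty":0.0035,"tz":0,"ax":0,"ay":0,"az":1.8,"jaw":-1},{"tx":-0.017,"ty":0.004,"tz":0,"ax":0,"ay":0,"az":1.8,"jaw":-1},{"tx":-0.016,"ty":0.0045,"tz":0,"ax":0,"ay":0,"az":1.8,"jaw":-1},{"tx":-0.015,"ty":0.005,"tz":0,"ax":0,"ay":0,"az":1.8,"jaw":-1},{"tx":0,"ty":0,"tz":0,"ax":0,"ay":0,"az":0,"jaw":-1},{"tx":0,"ty":0,"tz":0,"ax":0,"ay":0,"az":0,"jaw":-1},{"tx":0,"ty":0,"tz":0,"ax":0,"ay":0,"az":0,"jaw":-1}]'
python3 - <<'E'
from h import *
from workcell import telemetry, optics
o=telemetry.get_obs();print(o["ee_pos"],o["tcp_rot"])
for n in("wrist","scene","side"):
    c=optics.camera(n);E=tool(o)@c["mount"] if n=="wrist" else c["extrinsics"]
    cv2.imwrite(f"pics/{n}4.png",c["color"][:,:,::-1]);np.savez(f"pics/{n}4.npz",T=E,**{k:np.array(v) for k,v in c.items()})
def crop(n,x,y,w,h,k): return cv2.resize(cv2.imread(f"pics/{n}4.png")[y:y+h,x:x+w],None,fx=k,fy=k,interpolation=cv2.INTER_CUBIC)
cv2.imwrite("pics/crop4.png",np.vstack([np.hstack([crop("scene",250,100,100,100,3),crop("side",260,210,120,120,2.5)]),crop("wrist",220,60,200,100,3)]))
E
```

```text
time: 8.0
ee_pos: [0.4787, -0.1525, 0.1688]
tcp_rot: [-180.0, -0.0, 72.3]
wrist_force: [-0.5, 0.2, -4.7]
opening: 0.0545
grasp_force: 64.6
[ 0.47872875 -0.15253166  0.16882656] [-1.79998327e+02 -6.64280529e-03  7.22879392e+01]
```

View pics/crop4.png

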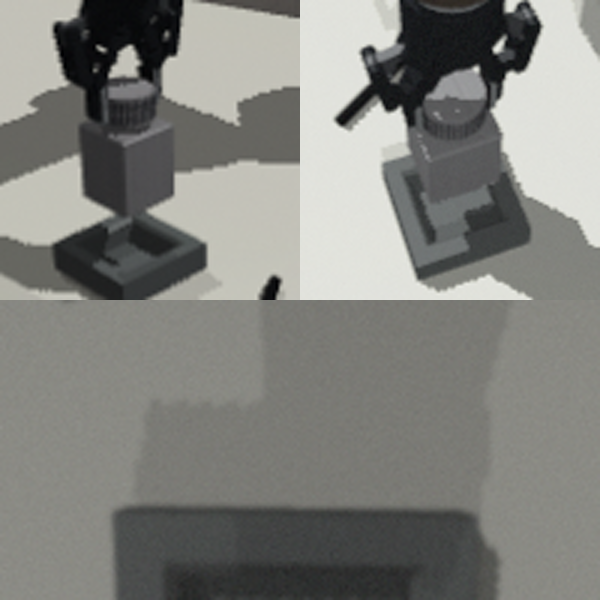

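The scene and side crops show the canister held upright and square above the pocket. The wrist crop shows the brace's far edge running from (258,129) to (378,131).

Run:
```python
from h import *
c=dict(np.load("pics/wrist4.npz"));T=c["T"];g=cv2.GaussianBlur(cv2.cvtColor(c["color"],cv2.COLOR_RGB2GRAY),(0,0),.7).astype(int)
for x in(262,275,290,300,320,340,350,365):print(x,g[124:200:2,x].tolist())
for y in(136,142,152,158,166,175):print(y,g[y,250:290:2].tolist(),g[y,344:390:2].tolist())
```

```text
262 [136, 135, 111, 76, 75, 77, 78, 78, 77, 77, 78, 78, 78, 76, 77, 77, 75, 77, 77, 77, 75, 74, 76, 75, 77, 75, 76, 73, 69, 67, 66, 71, 80, 86, 87, 86, 86, 86]
275 [121, 120, 97, 69, 74, 77, 75, 76, 75, 75, 75, 71, 64, 58, 58, 57, 58, 59, 58, 61, 64, 66, 64, 65, 65, 65, 63, 63, 63, 63, 63, 69, 79, 86, 86, 85, 86, 85]
290 [121, 120, 101, 71, 73, 75, 76, 75, 74, 74, 73, 71, 62, 57, 52, 49, 50, 53, 53, 58, 62, 61, 62, 63, 62, 61, 61, 62, 61, 59, 62, 67, 78, 85, 85, 84, 84, 84]
300 [122, 120, 103, 69, 67, 67, 69, 67, 68, 66, 67, 64, 53, 49, 49, 48, 50, 53, 67, 67, 62, 62, 61, 62, 63, 62, 61, 62, 61, 62, 63, 67, 79, 85, 85, 82, 85, 82]
320 [122, 120, 110, 74, 66, 67, 66, 66, 66, 65, 65, 64, 53, 46, 44, 47, 48, 49, 60, 65, 60, 60, 60, 60, 60, 59, 61, 62, 60, 61, 62, 67, 78, 85, 85, 82, 82, 82]
340 [122, 122, 111, 75, 64, 66, 65, 66, 66, 65, 66, 63, 54, 45, 46, 47, 46, 48, 57, 62, 60, 59, 60, 59, 59, 60, 61, 60, 61, 61, 61, 67, 78, 83, 84, 81, 82, 83]
350 [122, 122, 113, 77, 65, 66, 65, 65, 66, 65, 66, 64, 56, 46, 47, 48, 46, 50, 62, 66, 61, 60, 60, 60, 60, 59, 60, 61, 62, 61, 63, 66, 78, 8
[... 592 characters left out ...]
 76, 75, 76, 75, 64, 54, 51, 48, 47, 45, 47, 51] [48, 48, 48, 47, 46, 47, 50, 60, 64, 65, 65, 65, 68, 70, 72, 74, 73, 74, 80, 83, 87, 113, 135]
158 [138, 137, 137, 134, 106, 78, 77, 76, 76, 75, 74, 76, 66, 55, 51, 44, 41, 43, 44, 47] [50, 49, 47, 50, 50, 47, 56, 69, 68, 72, 70, 70, 72, 73, 73, 74, 72, 72, 80, 84, 92, 121, 136]
166 [138, 137, 137, 134, 116, 81, 74, 75, 77, 75, 74, 71, 68, 64, 64, 63, 63, 62, 62, 62] [59, 59, 60, 60, 60, 61, 62, 60, 58, 60, 69, 72, 72, 72, 71, 73, 73, 72, 79, 87, 108, 131, 138]
175 [138, 137, 137, 136, 120, 85, 76, 73, 70, 65, 64, 63, 63, 64, 62, 62, 63, 63, 62, 62] [59, 60, 62, 59, 59, 60, 58, 61, 61, 62, 63, 60, 58, 66, 71, 71, 72, 72, 80, 89, 114, 133, 136]
```

Run:
```python
from h import *
c=dict(np.load("pics/wrist4.npz"));T=c["T"];zb=.0832
tcp=np.array([.47873,-.15253,0]);yw=np.radians(72.29);X=np.array([np.cos(yw),np.sin(yw),0]);Y=np.array([np.sin(yw),-np.cos(yw),0])
f=lambda uv,z:(lambda q:(round(q@X*1e3,1),round(q@Y*1e3,1)))(plane(c,uv,T,z)-tcp)
print("brace back edge",[f(p,.03) for p in((262,128.3),(290,128.4),(320,129),(350,129.2),(365,129.6))])
print("brace L/R",[f(p,.03) for p in((257.6,136),(258.6,170),(379,136),(379.3,170))])
print("pocket back",[f(p,.03) for p in((285,148),(340,148.5))],"L",[f(p,.03) for p in((274.2,152),(274.2,158))],"R",[f(p,.03) for p in((357.5,152),(356.3,158))])
print("shoulder back",[f(p,zb+.08) for p in((290,187.3),(320,187.3),(350,187.3))],"bottom back",[f(p,zb) for p in((275,163.5),(365,167.5))])
print("bottom L,R",[f(p,zb) for p in((273.5,166),(363.5,166))],[f(p,zb) for p in((268,170),(368,170))])
```

```text
brace back edge [(np.float64(53.8), np.float64(-49.0)), (np.float64(53.7), np.float64(-24.1)), (np.float64(53.1), np.float64(2.6)), (np.float64(53.0), np.float64(29.3)), (np.float64(52.6), np.float64(42.7))]
brace L/R [(np.float64(47.1), np.float64(-53.3)), (np.float64(16.2), np.float64(-54.0)), (np.float64(47.0), np.float64(55.5)), (np.float64(16.1), np.float64(57.5))]
pocket back [(np.float64(36.3), np.float64(-29.0)), (np.float64(35.8), np.float64(20.8))] L [(np.float64(32.7), np.float64(-38.9)), (np.float64(27.3), np.float64(-39.1))] R [(np.float64(32.7), np.float64(36.8)), (np.float64(27.2), np.float64(35.9))]
shoulder back [(np.float64(33.4), np.float64(-13.6)), (np.float64(33.4), np.float64(1.2)), (np.float64(33.4), np.float64(15.9))] bottom back [(np.float64(31.4), np.float64(-31.4)), (np.float64(28.3), np.float64(35.7))]
bottom L,R [(np.float64(29.5), np.float64(-32.6)), (np.float64(29.5), np.float64(34.5))] [(np.float64(26.5), np.float64(-36.8)), (np.float64(26.4), np.float64(38.0))]
```

```bash
python3 -m handwheel '[{"tx":-0.002,"ty":0,"tz":0.004,"ax":0,"ay":0,"az":0.8,"jaw":-1},{"tx":0,"ty":0,"tz":0.010,"ax":0,"ay":0,"az":0,"jaw":-1},{"tx":0,"ty":0,"tz":0.012,"ax":0,"ay":0,"az":0,"jaw":-1},{"tx":0,"ty":0,"tz":0.012,"ax":0,"ay":0,"az":0,"jaw":-1},{"tx":0,"ty":0,"tz":0.008,"ax":0,"ay":0,"az":0,"jaw":-1},{"tx":0,"ty":0,"tz":0.004,"ax":0,"ay":0,"az":0,"jaw":-1},{"tx":0,"ty":0,"tz":0.003,"ax":0,"ay":0,"az":0,"jaw":-1},{"tx":0,"ty":0,"tz":0.002,"ax":0,"ay":0,"az":0,"jaw":-1},{"tx":0,"ty":0,"tz":0.002,"ax":0,"ay":0,"az":0,"jaw":-1},{"tx":0,"ty":0,"tz":0,"ax":0,"ay":0,"az":0,"jaw":-1}]'; python3 -c "
from workcell import telemetry
print(telemetry.get_obs()['torque'])"
```

```text
time: 9.4
ee_pos: [0.4781, -0.1548, 0.1118]
tcp_rot: [180.0, -0.0, 71.4]
wrist_force: [0.3, -0.2, -5.2]
opening: 0.0542
grasp_force: 64.6
[-0.03904883  0.05143921 -0.01582599]
```

```bash
python3 -m handwheel '[{"tx":0,"ty":0,"tz":0.002,"ax":0,"ay":0,"az":0,"jaw":-1},{"tx":0,"ty":0,"tz":0.002,"ax":0,"ay":0,"az":0,"jaw":-1},{"tx":0,"ty":0,"tz":0.002,"ax":0,"ay":0,"az":0,"jaw":-1},{"tx":0,"ty":0,"tz":0.002,"ax":0,"ay":0,"az":0,"jaw":-1},{"tx":0,"ty":0,"tz":0.002,"ax":0,"ay":0,"az":0,"jaw":-1},{"tx":0,"ty":0,"tz":0.002,"ax":0,"ay":0,"az":0,"jaw":-1},{"tx":0,"ty":0,"tz":0.002,"ax":0,"ay":0,"az":0,"jaw":-1},{"tx":0,"ty":0,"tz":0.002,"ax":0,"ay":0,"az":0,"jaw":-1},{"tx":0,"ty":0,"tz":0.002,"ax":0,"ay":0,"az":0,"jaw":-1},{"tx":0,"ty":0,"tz":0,"ax":0,"ay":0,"az":0,"jaw":-1}]'; python3 -c "
from workcell import telemetry
print(telemetry.get_obs()['torque'])"
```

```text
time: 10.65
ee_pos: [0.478, -0.1548, 0.0936]
tcp_rot: [-180.0, 0.0, 71.4]
wrist_force: [-0.4, 0.6, -4.6]
opening: 0.0545
grasp_force: 64.6
[-0.01347434  0.02858513  0.0343557 ]
```

```bash
python3 -m handwheel '[{"tx":0,"ty":0,"tz":0.001,"ax":0,"ay":0,"az":0,"jaw":-1},{"tx":0,"ty":0,"tz":0.001,"ax":0,"ay":0,"az":0,"jaw":-1},{"tx":0,"ty":0,"tz":0.0005,"ax":0,"ay":0,"az":0,"jaw":-1},{"tx":0,"ty":0,"tz":0.0005,"ax":0,"ay":0,"az":0,"jaw":-1},{"tx":0,"ty":0,"tz":0.0005,"ax":0,"ay":0,"az":0,"jaw":-1},{"tx":0,"ty":0,"tz":0.0005,"ax":0,"ay":0,"az":0,"jaw":-1},{"tx":0,"ty":0,"tz":0,"ax":0,"ay":0,"az":0,"jaw":-1},{"tx":0,"ty":0,"tz":0,"ax":0,"ay":0,"az":0,"jaw":-1},{"tx":0,"ty":0,"tz":0,"ax":0,"ay":0,"az":0,"jaw":-1},{"tx":0,"ty":0,"tz":0,"ax":0,"ay":0,"az":0,"jaw":-1}]'; python3 -c "
from workcell import telemetry
print(telemetry.get_obs()['torque'],telemetry.get_obs()['ee_pos'])"
```

```text
time: 11.9
ee_pos: [0.4785, -0.1549, 0.0903]
tcp_rot: [179.9, -0.0, 71.4]
wrist_force: [-0.1, -0.8, 5.6]
opening: 0.0549
grasp_force: 65.6
[0.06740832 0.10069496 0.04217574] [ 0.47847179 -0.15492253  0.09025696]
```

```bash
python3 -m handwheel '[{"tx":0,"ty":0,"tz":0,"ax":0,"ay":0,"az":-3,"jaw":-1},{"tx":0,"ty":0,"tz":0,"ax":0,"ay":0,"az":-4,"jaw":-1},{"tx":0,"ty":0,"tz":0,"ax":0,"ay":0,"az":-4,"jaw":-1},{"tx":0,"ty":0,"tz":0,"ax":0,"ay":0,"az":-4,"jaw":-1},{"tx":0,"ty":0,"tz":0,"ax":0,"ay":0,"az":-4,"jaw":-1},{"tx":0,"ty":0,"tz":0,"ax":0,"ay":0,"az":-4,"jaw":-1},{"tx":0,"ty":0,"tz":0,"ax":0,"ay":0,"az":-4,"jaw":-1},{"tx":0,"ty":0,"tz":0,"ax":0,"ay":0,"az":-4,"jaw":-1},{"tx":0,"ty":0,"tz":0,"ax":0,"ay":0,"az":-4,"jaw":-1},{"tx":0,"ty":0,"tz":0,"ax":0,"ay":0,"az":0,"jaw":-1}]' 80; python3 -c "
from workcell import telemetry
print(telemetry.get_obs()['torque'],telemetry.get_obs()['ee_pos'])"
```

```text
time: 13.15
ee_pos: [0.4787, -0.1549, 0.0907]
tcp_rot: [179.9, 0.0, 106.5]
wrist_force: [1.1, 1.1, 8.5]
opening: 0.0542
grasp_force: 82.9
[0.14683924 0.1596904  0.06064069] [ 0.47873295 -0.15487833  0.09070434]
```

```bash
python3 -m handwheel '[{"tx":0,"ty":0,"tz":0,"ax":0,"ay":0,"az":-3,"jaw":-1},{"tx":0,"ty":0,"tz":0,"ax":0,"ay":0,"az":-4,"jaw":-1},{"tx":0,"ty":0,"tz":0,"ax":0,"ay":0,"az":-4,"jaw":-1},{"tx":0,"ty":0,"tz":0,"ax":0,"ay":0,"az":-4,"jaw":-1},{"tx":0,"ty":0,"tz":0,"ax":0,"ay":0,"az":-4,"jaw":-1},{"tx":0,"ty":0,"tz":0,"ax":0,"ay":0,"az":-3,"jaw":-1},{"tx":0,"ty":0,"tz":0,"ax":0,"ay":0,"az":0,"jaw":-1},{"tx":0,"ty":0,"tz":0,"ax":0,"ay":0,"az":0,"jaw":-1},{"tx":0,"ty":0,"tz":0,"ax":0,"ay":0,"az":0,"jaw":-1},{"tx":0,"ty":0,"tz":0,"ax":0,"ay":0,"az":0,"jaw":-1}]'
python3 - <<'E'
from h import *
from workcell import telemetry, optics
o=telemetry.get_obs();print(o["torque"],o["ee_pos"])
for n in("wrist","scene","side"): cv2.imwrite(f"pics/{n}5.png",optics.camera(n)["color"][:,:,::-1])
def crop(n,x,y,w,h,k): return cv2.resize(cv2.imread(f"pics/{n}5.png")[y:y+h,x:x+w],None,fx=k,fy=k,interpolation=cv2.INTER_CUBIC)
cv2.imwrite("pics/crop5.png",np.vstack([np.hstack([crop("scene",250,120,100,75,4),crop("side",270,230,100,75,4)]),cv2.copyMakeBorder(crop("wrist",200,60,240,150,2),0,0,0,320,cv2.BORDER_CONSTANT)]))
E
```

```text
time: 14.4
ee_pos: [0.4792, -0.1549, 0.0918]
tcp_rot: [179.9, 0.2, 128.5]
wrist_force: [-0.2, 1.4, 15.6]
opening: 0.0541
grasp_force: 83.6
[ 0.30506467  0.27724185 -0.0255914 ] [ 0.47916287 -0.15494277  0.09175593]
```

View pics/crop5.png

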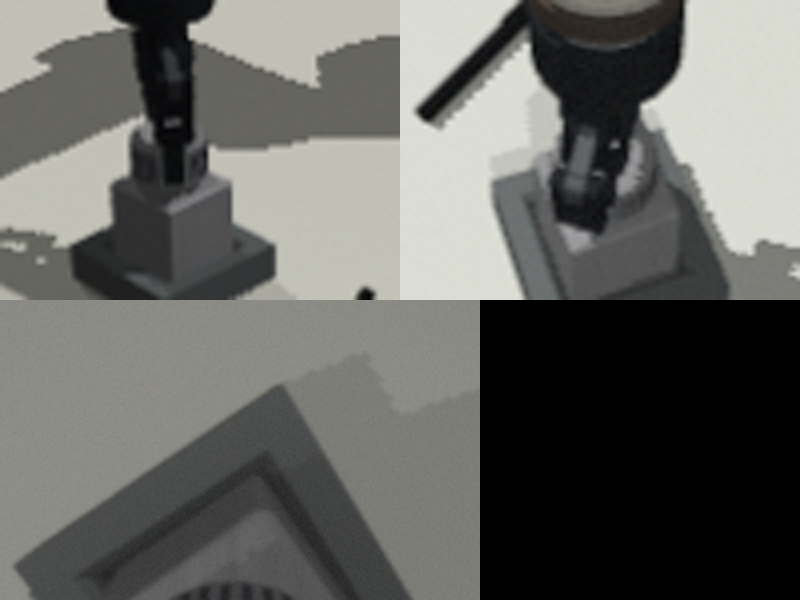

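The canister sits down in the pocket, square to it, in both views. The cap has turned 57° and pushed the gripper up about 1.5 mm, and the torque is back near zero, so the threads are loose. Lifting straight up.

```bash
python3 -m handwheel '[{"tx":0,"ty":0,"tz":-0.003,"ax":0,"ay":0,"az":0,"jaw":-1},{"tx":0,"ty":0,"tz":-0.004,"ax":0,"ay":0,"az":0,"jaw":-1},{"tx":0,"ty":0,"tz":-0.005,"ax":0,"ay":0,"az":0,"jaw":-1},{"tx":0,"ty":0,"tz":-0.006,"ax":0,"ay":0,"az":0,"jaw":-1},{"tx":0,"ty":0,"tz":-0.006,"ax":0,"ay":0,"az":0,"jaw":-1},{"tx":0,"ty":0,"tz":-0.006,"ax":0,"ay":0,"az":0,"jaw":-1},{"tx":0,"ty":0,"tz":-0.005,"ax":0,"ay":0,"az":0,"jaw":-1},{"tx":0,"ty":0,"tz":-0.003,"ax":0,"ay":0,"az":0,"jaw":-1},{"tx":0,"ty":0,"tz":0,"ax":0,"ay":0,"az":0,"jaw":-1},{"tx":0,"ty":0,"tz":0,"ax":0,"ay":0,"az":0,"jaw":-1}]'
python3 - <<'E'
from h import *
from workcell import telemetry, optics
o=telemetry.get_obs();print(o["torque"],o["ee_pos"],o["wrist_force"])
for n in("scene","side"): cv2.imwrite(f"pics/{n}6.png",optics.camera(n)["color"][:,:,::-1])
def crop(n,x,y,w,h,k): return cv2.resize(cv2.imread(f"pics/{n}6.png")[y:y+h,x:x+w],None,fx=k,fy=k,interpolation=cv2.INTER_CUBIC)
cv2.imwrite("pics/crop6.png",np.hstack([crop("scene",250,100,100,100,4),crop("side",270,210,100,100,4)]))
E
```

```text
time: 15.8
ee_pos: [0.478, -0.1548, 0.1276]
tcp_rot: [-180.0, -0.0, 128.5]
wrist_force: [-0.1, -0.2, -0.8]
opening: 0.0543
grasp_force: 84.1
[-0.00061882  0.05067323  0.00988618] [ 0.47803624 -0.15476433  0.12761568] [-0.11024067 -0.16180091 -0.76706387]
```

View pics/crop6.png

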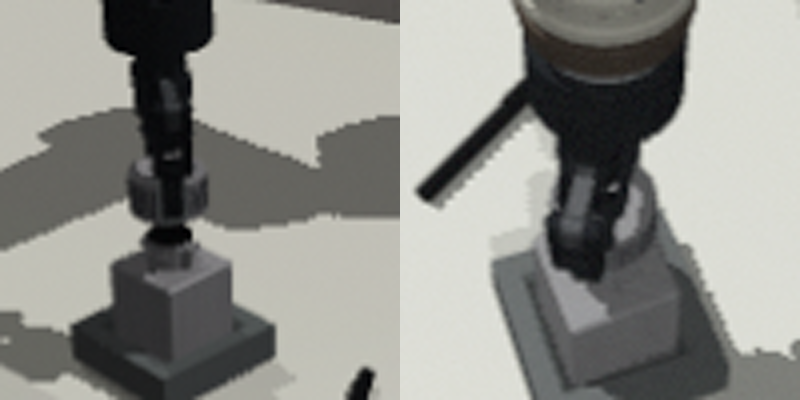

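The cap is off and level about 2 cm above the neck, the wrist carries only the cap's 0.8 N, and the canister is still down in the brace. Handing in.

```bash
python3 -c "
from workcell import workorder
print(workorder.job_done())"
```

```text
the job is handed in; nothing more can be done
None
```

I stood the canister in the brace, unscrewed the cap and handed the job in at about 16 s of the 45 s allowed, with the cap held level about 2 cm above the open mouth; no verdict was returned.

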